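Line up the coupler modules on the stop rail

ROBOT

A 7-joint arm with a two-finger parallel gripper is mounted at the origin on the work surface. World frame = base frame: x ahead of the robot, y to its left, z up, the work surface at z = 0. Lengths are in mm, angles in rad, forces in N, time in s.
With the tool pointing down it reaches from about 400 to 900 mm from the base axis. Payload 5.6 kg.
Tool frame: the origin (TCP) lies on the centre line of the jaws, within the pads' length; the fingertips stand 22 mm ahead of it and the grasp point (between the pads) lies 3 mm ahead of it (manip.tip_reach is the distance from the TCP to the fingertips, in mm); z points along the fingers, y is the line along which they close (so a half turn about z gives the same grasp; the last joint's range is limited). The gripper opens to 92 mm and grips with 3 to 60 N. Pads are 20 mm wide; open, the fingers measure 128 mm over their backs; the gripper's body (75 mm by 189 mm) begins 69 mm behind the grasp point.
Start: joints at [-1.359, 0.468, -0.012, 1.603, 0.006, 1.071, -0.056], TCP at [163.874, 629.01, 236.592] pointing down, gripper open.
Joint ranges: [-2.53, 2.53], [-0.31, 2.02], [-1.57, 1.55], [0.28, 2.44], [-1.29, 4.43], [0.15, 1.84], [-2.92, 2.92]. Speed limits (rad/s): [2.57, 2.57, 3.14, 3.14, 3.14, 3.14, 3.14].

INTERFACE

Orientations are given as a unit quaternion [w, x, y, z].
In Python, from cell import manip, eyes gives the robot as it stands. The module is installed in compiled form; this text tells all that it offers.
- The arm moves only by the tool apply_moves, never from a script. Its argument "targets" is a list that holds one entry, the list of rows, each a list of 5 numbers: the shift along the tool's x, y, z in mm, then the turn about the tool's z in rad, then the opening, from 0 (shut) to 1 (fully open). In form: [[[dx, dy, dz, twist, grip], ...]]. A call has 1 to 12 rows; each row is the pose to reach, as a shift and turn from the pose commanded when the call began, along the tool's axes at that moment; what a row does not reach only later rows make up. A row lasts 1/12 s, in which the tool goes at most 41.7 mm and 7.16 degrees, less where a joint would pass 70% of its speed; a pose out of reach is approached as far as the arm can. A call with a gripper value outside its range is refused whole. The fingers move at their own pace and stop on an object; the grip force is fixed at half the most. Time passes only in rows, so rows that repeat a pose let the fingers close. It gives the time, the measured TCP pose, the force, the opening and the grip force at its end, in the units of the state.
- manip.sense(): the state, without advancing time (a new reading comes with each control period).
- eyes.get_image(name): name is "side" or "top" or "wrist"; returns a dict with "image" (420x560x3 uint8, blue, green, red), "intrinsics" (3x3 intrinsics, pixels), "extrinsics" (4x4, takes a point from camera to world coordinates). Camera axes: x right, y down, z forward; pixel columns grow to the right and rows downward; lengths in mm; the calibration is good to about 2 mm. A picture is of the moment at which its call begins. There is no depth.
- manip.finish_job(): hands the job in; it is judged then, once.
The state is a dict: "t": time; "joint_pos": joint angles; "joint_vel": joint speeds; "joint_efforts": joint torques, N m; "ee_pos": TCP position; "orientation": TCP orientation; "force": force on the tool from outside, world axes, zero at the start; "torque": the same for the moment, N m; "grip_width": finger opening in mm; "finger_force": force on a finger pad.
Only numpy, scipy, OpenCV 4.12 (cv2) and the standard library are available. Lean on these libraries where they do the work, as an engineer would, in place of code of your own. Each camera call takes 0.05 s, during which the arm holds its last target. There are 200 camera calls.

TASK

Line up the three loose aluminium coupler modules in one tight, straight row on the table inside the L-shaped stop rail: each plain end flush against the long rail with its connector end away from it, the first module against the end stop and the others side by side with no gaps, in any order. Leave everything else on the bench where it is.

Things in the scene. Friction and masses are not known exactly. Their poses are not given: they have to be found in the camera images.
- rail: Fixed steel stop rail, an L from above, 30 mm tall, walls 15 mm thick. Origin at the L's inside corner, on the table; x points square into the long rail, away from the robot; y runs along it into the short end stop. Long rail's face: plane x = 0, from y = -285 mm to 0. End stop's face: plane y = 0, from x = -50 mm to 0. The row belongs at x < 0, y < 0.
- module_1: One of three identical loose aluminium coupler modules: smooth block 70 x 46 x 34 mm (x, y, z), 0.11 to 0.22 kg, with a brass coax connector standing up on its top face near its -x end. Origin at the centre of its underside; x runs along the 70 mm length towards the plain end (without connector).
- connector_1 (a point): Top of the connector of module 1 (14 mm diameter at the foot, 9 mm above, 14 mm tall): on the block's centre line, 24 mm from its centre towards -x, 48 mm above the table.
- module_2: One of three identical loose aluminium coupler modules: smooth block 70 x 46 x 34 mm (x, y, z), 0.11 to 0.22 kg, with a brass coax connector standing up on its top face near its -x end. Origin at the centre of its underside; x runs along the 70 mm length towards the plain end (without connector).
- connector_2 (a point): Top of the connector of module 2 (14 mm diameter at the foot, 9 mm above, 14 mm tall): on the block's centre line, 24 mm from its centre towards -x, 48 mm above the table.
- module_3: One of three identical loose aluminium coupler modules: smooth block 70 x 46 x 34 mm (x, y, z), 0.11 to 0.22 kg, with a brass coax connector standing up on its top face near its -x end. Origin at the centre of its underside; x runs along the 70 mm length towards the plain end (without connector).
- connector_3 (a point): Top of the connector of module 3 (14 mm diameter at the foot, 9 mm above, 14 mm tall): on the block's centre line, 24 mm from its centre towards -x, 48 mm above the table.
- attenuator: Bystander: upright black finned cylinder, 42 mm diameter, 60 mm tall (70 mm with its steel stub); origin at the centre of its underside.
- heatsink: Bystander, not a module: low aluminium block 64 x 48 x 24 mm with six fins on top and no connector; origin at the centre of its underside, x along its length.
- adapter: Bystander: small brass and steel coax adapter standing upright, 20 mm diameter, 26 mm tall; origin at the centre of its underside.
- filter: Bystander, not a module: round aluminium filter can standing upright, 50 mm diameter, 32 mm tall, with a thin brass stub on its top centre (46 mm in all); origin at the centre of its underside.
- meter: Bystander: grey handheld multimeter lying flat, 150 x 78 x 36 mm, long side along its x axis; origin at the centre of its underside.
- foam: Bystander: white packing block 100 x 130 x 45 mm; origin at the centre of its underside.
Mind the look-alikes: they are no part of the job. What is shaped like the module_1 but blue or orange is not meant.

How it is judged (in metres and radians):
At the end, for the whole second after the job is handed in: All three modules flat and at rest in the L: plain ends within 3 mm of flush with the long rail, connectors away from it, square to it within 0.05 rad, and the row no longer than 144 mm from the end stop (at most 6 mm of gaps in all). No bystander moved over 15 mm (x of module_1 in the frame of rail between -0.038 and -0.032 m and y of module_1 in the frame of rail between -0.121 and -0.02 m and angle between the x axis of each of module_1, module_2, module_3 and the x axis of rail, either way round below 0.05 rad and x of each of connector_1, connector_2, connector_3 in the frame of rail below -0.05 m and angle between each of module_1, module_2, module_3's own z axis and vertical below 0.05 rad and height (world z) of each of module_1, module_2, module_3 below 0.003 m and linear speed of each of module_1, module_2, module_3 below 0.01 m/s and x of module_2 in the frame of rail between -0.038 and -0.032 m and y of module_2 in the frame of rail between -0.121 and -0.02 m and x of module_3 in the frame of rail between -0.038 and -0.032 m and y of module_3 in the frame of rail between -0.121 and -0.02 m); the robot touches nothing.
It fails at once if the finned attenuator is knocked or moved by more than 15 mm (distance of attenuator from where it was at the start of the episode above 0.015 m).
It fails at once if the finned heat sink is knocked or moved by more than 15 mm (distance of heatsink from where it was at the start of the episode above 0.015 m).
It fails at once if the small adapter is knocked or moved by more than 15 mm (distance of adapter from where it was at the start of the episode above 0.015 m).
It fails at once if the round filter can is knocked or moved by more than 15 mm (distance of filter from where it was at the start of the episode above 0.015 m).
It fails at once if the meter or the packing block is knocked or moved by more than 15 mm (distance of any of meter, foam from where it was at the start of the episode above 0.015 m).
It also fails if it takes over 72 s, if anything falls off the work surface, if the arm or the gripper's body presses on something with over 40 N, if the wrist force passes 120 N, or if a joint passes its speed limit or range.

## Working session

There is one attempt and no reset: what is moved stays moved. The work goes in short steps, Python scripts to look and compute and a tool call to move; the robot and the scene stay as the last step left them, time stands still between calls to the robot, and variables do not carry over. Pictures are saved under pics/ and viewed, at most 13 in all, crops included, and the job is handed in when it is done.

Besides the shell and the picture viewer there is one more tool, called after "Emit:" by a JSON object that holds its "op" and its "data", one argument or row to a line. apply_moves: Moves the arm, as the interface text tells. Its arguments: {"type":"object","properties":{"targets":{"type":"array","items":{"type":"array","items":{"type":"array","items":{"type":"number"}}}}},"required":["targets"]}

```bash
mkdir -p pics
python3 - <<'E'
from cell import manip, eyes
import cv2,numpy as np
s=manip.sense();print(s['t'],s['ee_pos'],s['orientation'],s['grip_width'],s['force'])
for n in("top","side"):
    d=eyes.get_image(n);cv2.imwrite(f"pics/{n}0.png",d["image"]);np.savez(f"pics/{n}0.npz",**d)
    print(n,np.round(d["intrinsics"],1).tolist(),np.round(d["extrinsics"],3).tolist())
E
```

```text
0.0 [163.75644841 628.46093463 235.64765543] [-3.91822868e-05  1.27077067e-01  9.91892448e-01 -8.88864545e-04] 91.81050290763248 [-0.29308672 -0.40877637  0.04355978]
top [[449.6, 0.0, 273.5], [0.0, 449.6, 214.3], [0.0, 0.0, 1.0]] [[-0.003, -0.991, 0.134, 383.198], [-1.0, 0.0, -0.017, 71.01], [0.017, -0.134, -0.991, 1141.242], [0.0, 0.0, 0.0, 1.0]]
side [[430.4, 0.0, 283.2], [0.0, 430.4, 211.8], [0.0, 0.0, 1.0]] [[0.994, -0.083, 0.074, 439.57], [-0.111, -0.671, 0.733, -879.184], [-0.011, -0.737, -0.676, 925.776], [0.0, 0.0, 0.0, 1.0]]
```

View pics/top0.png

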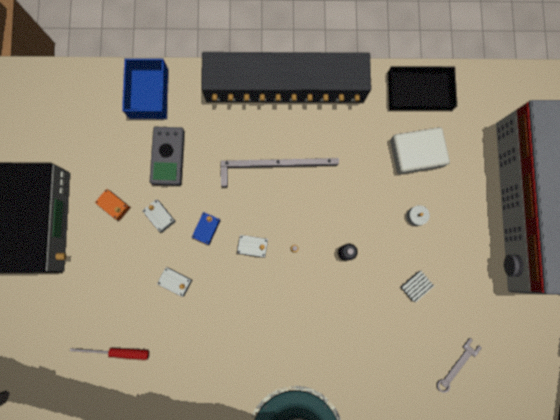

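View pics/side0.png

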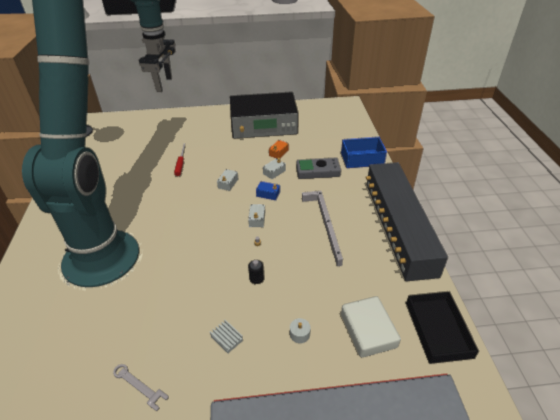

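The top view shows the rail at about cols 222–338, row 163, with the end stop at col 225 hanging down. The silver modules are at (158,215), (252,246) and (174,281), with connectors at (152,208), (264,243) and (182,287). The side view agrees with this.

```bash
cat > h.py <<'E'
import numpy as np,cv2
from cell import manip,eyes
from scipy.spatial.transform import Rotation as Ro
def snap(n,name=None):
    d=eyes.get_image(n)
    if name: cv2.imwrite(f"pics/{name}.png",d["image"])
    return d
def ray(d,uv,z):
    uv=np.atleast_2d(uv).astype(float);E=np.array(d["extrinsics"])
    r=np.c_[uv,np.ones(len(uv))]@np.linalg.inv(d["intrinsics"]).T@E[:3,:3].T
    return (E[:3,3]+r*((z-E[2,3])/r[:,2])[:,None])[:,:2]
def proj(d,p):
    E=np.linalg.inv(d["extrinsics"]);q=np.atleast_2d(p)@E[:3,:3].T+E[:3,3];q=q@np.array(d["intrinsics"]).T
    return q[:,:2]/q[:,2:]
def state():
    s=manip.sense();w,x,y,z=s['orientation'];R=Ro.from_quat([x,y,z,w]).as_matrix()
    return s,np.array(s['ee_pos']),R,np.arctan2(R[1,0],R[0,0])
def row(p,yaw):
    "tool-frame shift and twist from measured pose to world TCP p, tool-x heading yaw (mod pi -> nearest)"
    s,c,R,y0=state();t=-(yaw-y0);t=(t+np.pi)%(2*np.pi)-np.pi
    print('row',np.round(R.T@(np.array(p)-c),1),'twist',round(t,3),'alt',round(t-np.sign(t)*np.pi,3),'t',round(s['t'],2),'j7',round(s['joint_pos'][6],2))
E
python3 - <<'E'
from h import *
d=dict(np.load("pics/top0.npz"));im=d["image"]
h=cv2.cvtColor(cv2.resize(im,None,fx=4,fy=4,interpolation=cv2.INTER_CUBIC),cv2.COLOR_BGR2HSV)
m=((h[...,1]<45)&(h[...,2]>150)).astype(np.uint8)
for nm,(u,v),(cu,cv) in(("A",(158,215),(152,208)),("B",(252,246),(264,243)),("C",(174,281),(182,287))):
    s=np.zeros_like(m);s[4*(v-20):4*(v+20),4*(u-22):4*(u+22)]=1
    cs=max(cv2.findContours(m*s,0,2)[0],key=cv2.contourArea)
    r=cv2.minAreaRect(cv2.convexHull(cs));b=(cv2.boxPoints(r)-1.5)/4
    P=ray(d,b,34);e=P-np.roll(P,1,0);L=np.linalg.norm(e,axis=1);k=L.argmax();ax=e[k]/L[k];c=P.mean(0)
    con=ray(d,(cu,cv),48)[0]
    if (con-c)@ax>0: ax=-ax
    print(nm,c.round(1),L.round(1),'con',con.round(1),'heading deg',np.degrees(np.arctan2(ax[1],ax[0])).round(1))
hl=lambda n,uv,z:print(n,ray(d,uv,z).round(1).tolist())
hl('rail',[(228,163),(338,160),(225,187)],30)
hl('adapter',(294,248),26);hl('att',(348,252),70);hl('meter',(167,155),36);hl('blue',(206,228),34)
c=im[140:265,120:310];cv2.imwrite("pics/crop.png",cv2.resize(c,None,fx=4,fy=4,interpolation=cv2.INTER_CUBIC))
dw=snap("wrist","w0");E=np.array(dw["extrinsics"]);s,c,R,y0=state()
print(np.degrees(y0),'cam in tool',(R.T@(E[:3,3]-c)).round(1),(R.T@E[:3,:3]).round(2).tolist(),dw["intrinsics"].round(1).tolist())
E
```

```text
A [532.6 341.2] [70.3 47.6 70.5 47.3] con [547.2 349.7] heading deg -142.3
B [456.6 105. ] [72.7 48.7 73.1 48.6] con [461.1  75.6] heading deg 81.2
C [369.3 295.9] [71.8 48.9 72.2 48.8] con [356.  271.8] heading deg 63.4
rail [[665.0, 166.7], [673.2, -112.4], [603.2, 173.6]]
adapter [[450.1, 1.3]]
att [[437.8, -124.8]]
meter [[683.8, 319.7]]
blue [[499.3, 218.8]]
165.39455719182197 cam in tool [  81.6   -0.6 -147.6] [[0.0, -0.96, -0.29], [1.0, 0.0, 0.0], [0.0, -0.29, 0.96]] [[349.5, 0.0, 278.4], [0.0, 349.5, 206.3], [0.0, 0.0, 1.0]]
```

View pics/crop.png

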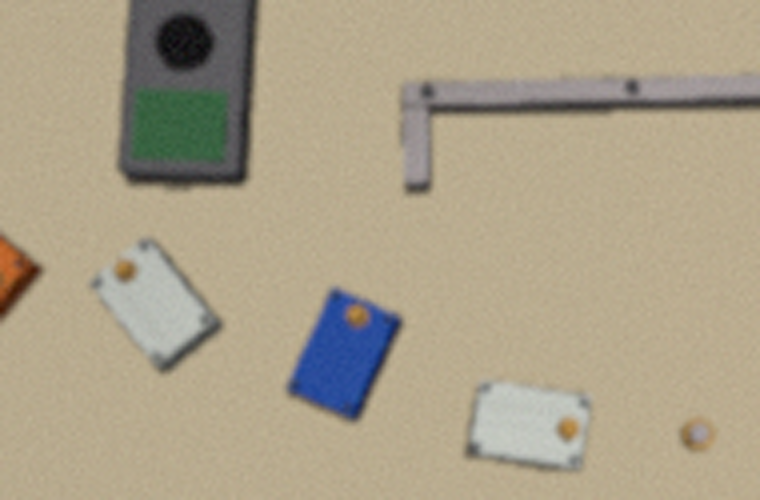

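```bash
python3 -c "
from h import *
row((590,150,236),np.radians(181.7))"
```

```text
row [-5.331e+02 -3.557e+02  4.000e-01] twist -0.285 alt 2.857 t 0.15 j7 -0.06
```

Emit:
{"op": "apply_moves", "data": {
  "targets": [
    [[-40,-27,0,-0.05,1],[-80,-54,0,-0.1,1],[-115,-77,0,-0.15,1],[-150,-100,0,-0.2,1],[-185,-123,0,-0.25,1],[-220,-147,0,-0.285,1],[-253,-169,0,-0.285,1],[-286,-191,0,-0.285,1],[-319,-213,0,-0.285,1],[-352,-235,0,-0.285,1],[-385,-257,0,-0.285,1],[-418,-279,0,-0.285,1]]
  ]
}}

```text
t: 1.15
ee_pos: [497.2, 253.7, 236.6]
orientation: [-0.0, -0.015, 1.0, 0.0]
force: [1.2, 0.2, 0.9]
grip_width: 92.1
finger_force: 0.0
```

```bash
python3 -c "
from h import *
row((590,150,236),np.radians(181.7))"
```

```text
row [ -89.6 -106.5    0.6] twist 0.001 alt -3.141 t 1.15 j7 1.11
```

Emit:
{"op": "apply_moves", "data": {
  "targets": [
    [[-25,-30,0,0,1],[-50,-60,0,0,1],[-75,-90,0,0,1],[-88,-105,0,0,1],[-88,-105,0,0,1],[-88,-105,0,0,1]]
  ]
}}

```text
t: 1.65
ee_pos: [587.7, 152.0, 236.1]
orientation: [-0.0, -0.014, 1.0, -0.0]
force: [-0.8, 0.4, -0.8]
grip_width: 91.5
finger_force: 0.0
```

Run:
```python
from h import *
d=snap("wrist","w1");np.savez("pics/w1.npz",**d);s,c,R,y=state();print(c,np.degrees(y))
for n,p in dict(A=(532.6,341.2,34),B=(456.6,105,34),corner=(658,170,30)).items():print(n,proj(d,p).round())
```

```text
[586.90645372 153.66469605 236.07849001] -178.27701242102737
A [[473. 135.]]
B [[232.  43.]]
corner [[294. 246.]]
```

View pics/w1.png

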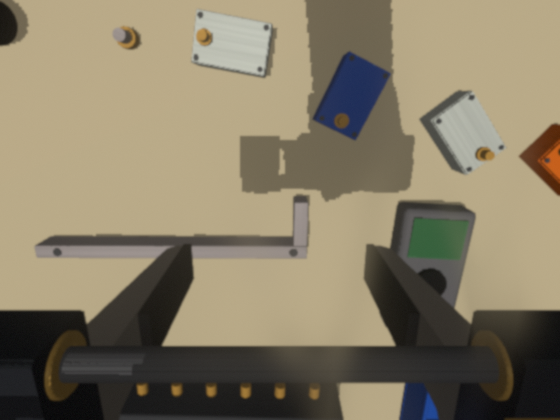

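The wrist view shows B at (232,43) and A at (467,132). The rail's top inner edge is near row 246 and the end stop is at cols 293–308, rows 197–250. Next I'll fit the rail edges and both modules.

```bash
cat > rail.py <<'E'
from h import *
def module(d,c,con=None,rad=45):
    h=cv2.cvtColor(d["image"],cv2.COLOR_BGR2HSV)
    m=((h[...,1]<38)&(h[...,2]>135)).astype(np.uint8)
    u,v=proj(d,(*c,34))[0].astype(int);s=np.zeros_like(m);s[max(v-rad,0):v+rad,max(u-rad,0):u+rad]=1
    cs=max(cv2.findContours(cv2.morphologyEx(m*s,cv2.MORPH_OPEN,np.ones((3,3))),0,1)[0],key=cv2.contourArea)
    P=ray(d,cs[:,0]+0.0,34).astype(np.float32);r=cv2.minAreaRect(P);b=cv2.boxPoints(r)
    e=b-np.roll(b,1,0);L=np.linalg.norm(e,axis=1);k=L.argmax();a=np.degrees(np.arctan2(e[k,1],e[k,0]))%180
    return np.array(r[0]).round(1),L.round(1),a.round(1)
E
python3 - <<'E'
from rail import *
d=dict(np.load("pics/w1.npz"));g=cv2.cvtColor(d["image"],6).astype(float)
print(g[228:264:1,100].round().tolist());print(g[215,285:315].tolist());print(g[228,285:315].tolist())
G=np.diff(cv2.GaussianBlur(g,(3,3),0),axis=0)
us=list(range(60,150,5))+list(range(205,285,5));vs=[]
for u in us:
    w=np.clip(G[240:252,u],0,None);k=w.argmax();k=min(max(k,1),10);f=w[k-1:k+2];vs.append(240.5+k+(f@[-1,0,1])/f.sum())
P=ray(d,np.c_[us,vs],30)
vx,vy,x0,y0=cv2.fitLine(P.astype(np.float32),cv2.DIST_HUBER,0,.01,.01).ravel()
print('rail line',x0,y0,'yaw',np.degrees(np.arctan2(-vx,vy)*np.sign(1)),'resid',np.abs((P-[x0,y0])@[vy,-vx]).max())
print(module(d,(532.6,341.2)),module(d,(456.6,105)))
E
```

```text
[170.0, 171.0, 170.0, 170.0, 165.0, 151.0, 123.0, 102.0, 87.0, 75.0, 72.0, 71.0, 70.0, 71.0, 70.0, 71.0, 77.0, 99.0, 126.0, 140.0, 143.0, 144.0, 145.0, 146.0, 148.0, 149.0, 148.0, 144.0, 142.0, 147.0, 157.0, 166.0, 170.0, 170.0, 171.0, 170.0]
[171.0, 169.0, 170.0, 169.0, 170.0, 169.0, 164.0, 148.0, 120.0, 121.0, 138.0, 148.0, 149.0, 148.0, 147.0, 148.0, 147.0, 147.0, 146.0, 146.0, 143.0, 137.0, 127.0, 132.0, 155.0, 167.0, 170.0, 171.0, 170.0, 170.0]
[170.0, 170.0, 169.0, 170.0, 170.0, 169.0, 165.0, 149.0, 127.0, 131.0, 142.0, 146.0, 146.0, 146.0, 145.0, 146.0, 145.0, 145.0, 143.0, 144.0, 144.0, 135.0, 121.0, 116.0, 134.0, 158.0, 169.0, 169.0, 171.0, 171.0]
rail line 660.26117 58.209503 yaw -178.44197055738474 resid 0.038826238178589406
(array([531.9, 337.3]), array([68.6, 44.7, 68.6, 44.7], dtype=float32), np.float32(40.0)) (array([456.4, 104. ]), array([68.5, 45. , 68.5, 45. ], dtype=float32), np.float32(81.6))
```

Run:
```python
from h import *
d=dict(np.load("pics/w1.npz"))
P=ray(d,[(293.8,215),(293.8,225)],30);a=np.radians(1.56);X=np.array([np.cos(a),np.sin(a)]);Y=np.array([-np.sin(a),np.cos(a)])
L=np.array([660.26,58.2]);yy=(P@Y);O=X*(L@X)+Y*yy.mean();print('corner',O,yy)
row((452.6,78.3,110),np.radians(81.6))
```

```text
corner [657.22249022 169.73428419] [151.7025624  151.85603579]
row [136.4 -71.3 126.2] twist 1.747 alt -1.394 t 1.7 j7 1.36
```

Emit:
{"op": "apply_moves", "data": {
  "targets": [
    [[12,-6,0,0.12,0.75],[24,-12,0,0.24,0.75],[36,-18,0,0.36,0.75],[48,-25,0,0.48,0.75],[60,-31,5,0.6,0.75],[72,-37,20,0.72,0.75],[84,-43,35,0.84,0.75],[96,-50,50,0.96,0.75],[108,-56,65,1.08,0.75],[120,-62,80,1.2,0.75],[130,-68,95,1.32,0.75],[136,-71,105,1.44,0.75]]
  ]
}}

```text
t: 2.7
ee_pos: [450.9, 79.3, 130.5]
orientation: [-0.001, 0.649, 0.761, -0.001]
force: [0.3, -0.0, 0.2]
grip_width: 69.1
finger_force: 0.0
```

Emit:
{"op": "apply_moves", "data": {
  "targets": [
    [[0,0,5,0.12,0.75],[0,0,10,0.24,0.75],[0,0,15,0.307,0.75],[0,0,20,0.307,0.75],[0,0,20,0.307,0.75],[0,0,20,0.307,0.75]]
  ]
}}

```text
t: 3.2
ee_pos: [453.1, 79.1, 111.5]
orientation: [-0.0, 0.756, 0.655, -0.0]
force: [-0.1, 0.2, 0.4]
grip_width: 69.2
finger_force: 0.0
```

Run:
```python
from rail import *
d=snap("wrist","w2");np.savez("pics/w2.npz",**d);s,c,R,y=state();print(c,np.degrees(y),s['grip_width'])
print(proj(d,(456.4,104,34)),module(d,(456.4,104),rad=70))
row((452.6,78.3,26),np.radians(81.6))
```

```text
[453.45954396  78.92857941 111.71151259] 81.78940250298373 69.16519837378988
[[277.32409484 189.42033661]] (array([478.6, 129.7]), array([10.3,  7.7, 10.3,  7.7], dtype=float32), np.float32(82.9))
row [-0.8 -0.8 85.7] twist 0.003 alt -3.138 t 3.25 j7 -0.12
```

View pics/w2.png

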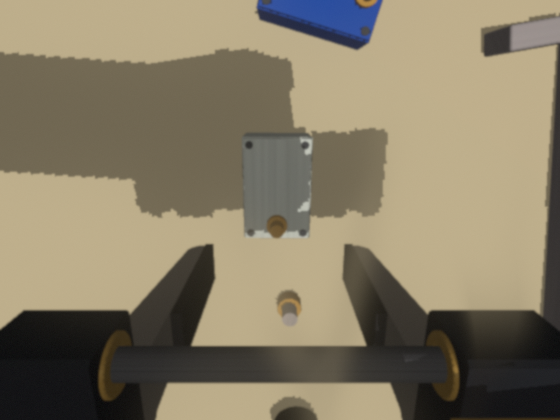

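The wrist view shows module B squarely between the fingers at (277,187), with its connector at (277,226), as predicted. I'll descend and grip.

Emit:
{"op": "apply_moves", "data": {
  "targets": [
    [[-0.8,-0.8,30,0,0.75],[-0.8,-0.8,55,0,0.75],[-0.8,-0.8,75,0,0.75],[-0.8,-0.8,86,0,0.75],[-0.8,-0.8,86,0,0.75],[-0.8,-0.8,86,0,0.4],[-0.8,-0.8,86,0,0.3],[-0.8,-0.8,86,0,0.3],[-0.8,-0.8,86,0,0.3],[-0.8,-0.8,86,0,0.3],[-0.8,-0.8,86,0,0.3]]
  ]
}}

```text
t: 4.17
ee_pos: [453.3, 77.8, 26.6]
orientation: [0.0, 0.757, 0.654, 0.001]
force: [-0.4, -0.3, 6.1]
grip_width: 45.7
finger_force: 30.0
```

```bash
cat >> h.py <<'E'
a_=np.radians(1.56);X=np.array([np.cos(a_),np.sin(a_)]);Y=np.array([-np.sin(a_),np.cos(a_)]);O=np.array([657.2,169.7])
def W(x,y,z): return (*(O+x*X+y*Y),z)
def inrail():
    s,c,R,y=state();v=c[:2]-O
    print('t %.2f rail x %.1f y %.1f z %.1f yaw %.2f grip %.1f ff %.1f'%(s['t'],v@X,v@Y,c[2],np.degrees(y)-1.56,s['grip_width'],s['finger_force']),'F',np.round(s['force'],1))
E
python3 -c "
from h import *
inrail();row(W(-66,-26,60),a_)"
```

```text
t 4.17 rail x -206.3 y -86.3 z 26.6 yaw 80.08 grip 45.7 ff 30.0 F [-0.4 -0.3  6.1]
row [ 83.6 127.8 -33.1] twist 1.398 alt -1.744 t 4.17 j7 0.01
```

Emit:
{"op": "apply_moves", "data": {
  "targets": [
    [[0,0,-20,0,0.3],[0,0,-45,0,0.3],[8,12,-45,0.12,0.3],[16,24,-45,0.24,0.3],[24,36,-45,0.36,0.3],[32,48,-45,0.48,0.3],[40,61,-45,0.6,0.3],[48,74,-45,0.72,0.3],[56,86,-45,0.84,0.3],[64,98,-45,0.96,0.3],[72,110,-45,1.08,0.3],[78,119,-45,1.2,0.3]]
  ]
}}

```text
t: 5.17
ee_pos: [582.7, 138.4, 70.9]
orientation: [-0.0, 0.994, 0.11, 0.0]
force: [-0.1, -0.6, -1.4]
grip_width: 46.0
finger_force: 29.9
```

```bash
python3 -c "
from h import *
inrail();row(W(-66,-26,26),a_)"
```

```text
t 5.17 rail x -75.3 y -29.2 z 70.9 yaw 11.04 grip 46.0 ff 29.9 F [-0.1 -0.6 -1.4]
row [ 9.7 -1.4 44.9] twist 0.193 alt -2.949 t 5.17 j7 -1.09
```

Emit:
{"op": "apply_moves", "data": {
  "targets": [
    [[3,0,0,0.1,0.3],[5,-1,5,0.195,0.3],[8,-1,15,0.195,0.3],[8,-1,15,0.195,0.3],[8,-1,15,0.195,0.3]]
  ]
}}

```text
t: 5.58
ee_pos: [588.7, 140.1, 54.8]
orientation: [0.0, 1.0, 0.016, -0.001]
force: [-0.3, -0.9, -1.7]
grip_width: 45.8
finger_force: 29.9
```

Run:
```python
from h import *
inrail();row(W(-66,-26,26),a_)
d=snap("wrist","w3");np.savez("pics/w3.npz",**d)
```

```text
t 5.58 rail x -69.3 y -27.7 z 54.8 yaw 0.29 grip 45.8 ff 29.9 F [-0.3 -0.9 -1.7]
row [ 3.4 -1.7 28.8] twist 0.005 alt -3.137 t 5.58 j7 -1.24
```

View pics/w3.png

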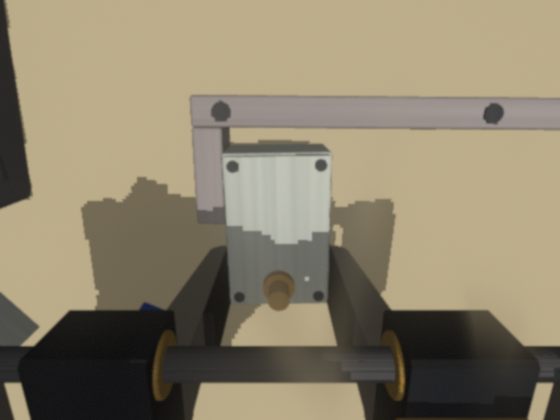

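The view shows module B held straight. Its plain end, at row 150, is just short of the rail, and its left side, at col 225, is beside the end stop.

Emit:
{"op": "apply_moves", "data": {
  "targets": [
    [[2,-1,15,0.005,0.3],[2,-1,26,0.005,0.3],[2,-1,28.5,0.005,0.3],[2,-1,28.5,0.005,0.3],[4,-3,28.5,0.005,0.3],[6,-4,28.5,0.005,0.3],[7,-5,28.5,0.005,0.3],[7,-5,28.5,0.005,0.3]]
  ]
}}

```text
t: 6.3
ee_pos: [596.1, 144.9, 26.6]
orientation: [0.0, 1.0, 0.012, -0.0]
force: [-1.6, -1.0, -2.1]
grip_width: 45.8
finger_force: 30.0
```

Run:
```python
from h import *
inrail()
d=snap("wrist","w4");np.savez("pics/w4.npz",**d)
g=cv2.cvtColor(d["image"],6)
print(proj(d,[W(0,-23,30),W(0,0,30),W(-30,0,30)]).round(1).tolist())
```

```text
t 6.30 rail x -61.8 y -23.1 z 26.6 yaw -0.16 grip 45.8 ff 30.0 F [-1.6 -1.  -2.1]
[[275.9, 152.5], [220.1, 152.6], [223.5, 221.5]]
```

Emit:
{"op": "apply_moves", "data": {
  "targets": [
    [[0,0,0,0,0.62],[0,0,0,0,0.62],[0,0,0,0,0.62],[0,0,-35,0,0.62],[-20,0,-60,0,0.4],[-50,0,-60,0,0],[-50,0,-30,0,0],[-50,0,0,0,0],[-50,0,0,0,0],[-50,0,2,0,0],[-35,0,2,0,0],[-30,0,2,0,0]]
  ]
}}

```text
t: 7.35
ee_pos: [569.0, 144.5, 26.8]
orientation: [-0.0, 1.0, 0.012, 0.002]
force: [0.5, 0.1, 0.6]
grip_width: 5.7
finger_force: 0.0
```

Run:
```python
from h import *
inrail()
d=snap("wrist","w5");np.savez("pics/w5.npz",**d)
```

```text
t 7.35 rail x -88.8 y -22.8 z 26.8 yaw -0.16 grip 5.7 ff 0.0 F [0.5 0.1 0.6]
```

View pics/w5.png

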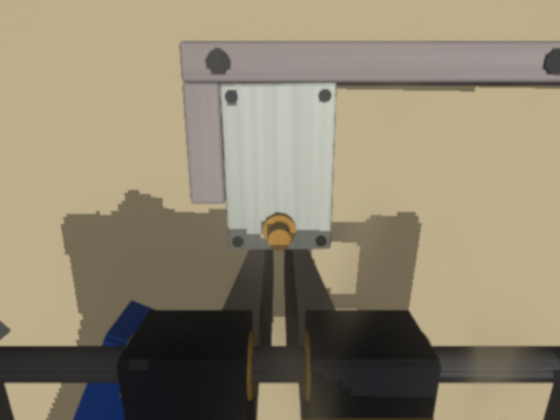

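Module B sits in the corner, almost flush. I'll push it home along +x and watch the force.

Emit:
{"op": "apply_moves", "data": {
  "targets": [
    [[5,0,0,0,0],[8,0,0,0,0],[9,0,0,0,0],[10,0,0,0,0],[11,0,0,0,0],[11,0,0,0,0]]
  ]
}}

```text
t: 7.9
ee_pos: [577.2, 144.9, 25.1]
orientation: [-0.0, 1.0, 0.012, -0.0]
force: [-0.1, -0.3, -0.2]
grip_width: 0.7
finger_force: 0.0
```

```bash
python3 -c "
from h import *
inrail()"
```

```text
t 7.90 rail x -80.6 y -22.6 z 25.1 yaw -0.14 grip 0.7 ff 0.0 F [-0.1 -0.3 -0.2]
```

Emit:
{"op": "apply_moves", "data": {
  "targets": [
    [[1,0,0,0,0],[2,0,0,0,0],[3,0,0,0,0],[4,0,0,0,0],[4,0,0,0,0]]
  ]
}}

```text
t: 8.32
ee_pos: [578.0, 145.0, 24.5]
orientation: [-0.0, 1.0, 0.013, -0.004]
force: [-8.9, 0.7, 5.7]
grip_width: 0.4
finger_force: 4.4
```

Emit:
{"op": "apply_moves", "data": {
  "targets": [
    [[1,0,0,0,0],[2,0,0,0,0],[2,0,0,0,0]]
  ]
}}

```text
t: 8.57
ee_pos: [578.1, 145.1, 24.3]
orientation: [-0.001, 1.0, 0.013, -0.006]
force: [-14.0, -0.3, 9.7]
grip_width: 0.3
finger_force: 6.9
```

```bash
python3 -c "
from h import *
row((357.7,272.7,115),np.radians(63.4))"
```

```text
row [-218.1 -133.3  -88. ] twist -1.081 alt 2.06 t 8.57 j7 -1.22
```

Emit:
{"op": "apply_moves", "data": {
  "targets": [
    [[-15,0,0,0,0],[-25,-5,-35,0,0.3],[-50,-25,-70,-0.12,0.75],[-80,-42,-88,-0.24,0.75],[-110,-60,-88,-0.36,0.75],[-140,-78,-88,-0.48,0.75],[-165,-95,-88,-0.6,0.75],[-190,-112,-88,-0.72,0.75],[-215,-125,-88,-0.84,0.75],[-224,-133,-88,-0.96,0.75],[-224,-133,-88,-1.08,0.75],[-224,-133,-88,-1.08,0.75]]
  ]
}}

```text
t: 9.57
ee_pos: [355.5, 273.4, 113.4]
orientation: [-0.001, 0.85, 0.527, 0.001]
force: [-0.1, -0.7, 0.2]
grip_width: 68.7
finger_force: 0.0
```

Run:
```python
from rail import *
d=snap("wrist","w6");s,c,R,y=state();print(c,np.degrees(y),proj(d,[(369.3,295.9,34),(358.6,274.4,48)]))
h=cv2.cvtColor(d["image"],cv2.COLOR_BGR2HSV)
m=((h[...,1]<45)&(h[...,2]>70)).astype(np.uint8)*255
for k in cv2.findContours(m[:250],0,2)[0]:
    if cv2.contourArea(k)>800:print(cv2.boundingRect(k),cv2.minAreaRect(k))
row((357.7,272.7,26),np.radians(63.4))
```

```text
[356.22240375 272.79641082 113.40879697] 63.18247182018503 [[280.94609643 187.33974794]
 [280.9718289  228.4178571 ]]
(247, 132, 70, 105) ((281.5, 184.0), (69.0, 104.0), 0.0)
(417, 0, 127, 79) ((479.18389892578125, 25.306655883789062), (90.69015502929688, 103.12073516845703), 27.050596237182617)
row [ 0.5  1.4 87.4] twist -0.004 alt 3.138 t 9.62 j7 -0.85
```

View pics/w6.png

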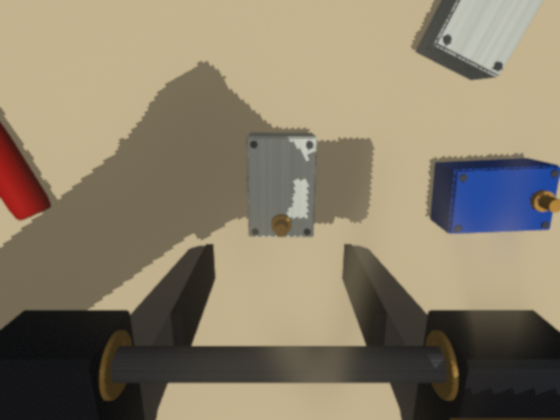

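Module C is centred between the fingers at (281,185), with its connector at (281,226). I'll descend and grip.

Emit:
{"op": "apply_moves", "data": {
  "targets": [
    [[0,1,30,0,0.75],[0,1,55,0,0.75],[0,1,75,0,0.75],[0,1,87,0,0.75],[0,1,87,0,0.75],[0,1,87,0,0.4],[0,1,87,0,0.3],[0,1,87,0,0.3],[0,1,87,0,0.3],[0,1,87,0,0.3],[0,1,87,0,0.3]]
  ]
}}

```text
t: 10.53
ee_pos: [357.5, 272.4, 27.0]
orientation: [-0.0, 0.851, 0.525, 0.001]
force: [-0.9, -1.8, 6.5]
grip_width: 45.7
finger_force: 30.0
```

```bash
python3 -c "
from h import *
inrail();row(W(-70,-99,71),a_)"
```

```text
t 10.53 rail x -296.8 y 110.9 z 27.0 yaw 61.71 grip 45.7 ff 30.0 F [-0.9 -1.8  6.5]
row [-77.2 299.2 -44.1] twist 1.077 alt -2.065 t 10.53 j7 -0.68
```

Emit:
{"op": "apply_moves", "data": {
  "targets": [
    [[0,0,-35,0,0.3],[0,0,-70,0,0.3],[-8,30,-90,0.12,0.3],[-16,62,-90,0.24,0.3],[-24,94,-90,0.36,0.3],[-32,126,-90,0.48,0.3],[-40,158,-90,0.6,0.3],[-48,190,-90,0.72,0.3],[-56,222,-90,0.84,0.3],[-64,250,-90,0.96,0.3],[-72,280,-85,1.077,0.3],[-77,299,-70,1.077,0.3]]
  ]
}}

```text
t: 11.53
ee_pos: [592.6, 66.4, 97.6]
orientation: [0.001, 1.0, 0.011, 0.002]
force: [0.2, -0.5, -1.9]
grip_width: 46.0
finger_force: 30.0
```

```bash
python3 -c "
from h import *
inrail();row(W(-66,-99,27),a_)"
```

```text
t 11.53 rail x -67.4 y -101.5 z 97.6 yaw -0.35 grip 46.0 ff 30.0 F [ 0.2 -0.5 -1.9]
row [ 1.  -2.6 70.6] twist -0.006 alt 3.136 t 11.53 j7 -1.14
```

Emit:
{"op": "apply_moves", "data": {
  "targets": [
    [[-2,0,30,0,0.3],[-2,0,55,0,0.3],[-2,0,66,0,0.3],[-2,0,70.5,0,0.3],[-2,0,70.5,0,0.3],[2,0,70.5,0,0.3],[4,0,70.5,0,0.3],[5,0,70.5,0,0.3],[6,0,70.5,0,0.3],[6,0,70.5,0,0.3]]
  ]
}}

```text
t: 12.37
ee_pos: [595.9, 69.3, 25.9]
orientation: [-0.0, 1.0, 0.014, 0.0]
force: [0.3, 0.5, 0.2]
grip_width: 45.7
finger_force: 30.0
```

```bash
python3 -c "
from h import *
inrail()"
```

```text
t 12.37 rail x -64.0 y -98.7 z 25.9 yaw 0.05 grip 45.7 ff 30.0 F [0.3 0.5 0.2]
```

Emit:
{"op": "apply_moves", "data": {
  "targets": [
    [[1,0,0,0,0.3],[2,0,0,0,0.3],[3,0,0,0,0.3],[4,0,0,0,0.3],[5,0,0,0,0.3],[5,0,0,0,0.3]]
  ]
}}

```text
t: 12.87
ee_pos: [599.9, 69.1, 25.8]
orientation: [-0.0, 1.0, 0.014, -0.001]
force: [-3.9, 0.2, 6.4]
grip_width: 45.9
finger_force: 30.0
```

```bash
python3 -c "
from h import *
inrail()"
```

```text
t 12.87 rail x -60.1 y -99.0 z 25.8 yaw 0.02 grip 45.9 ff 30.0 F [-3.9  0.2  6.4]
```

Emit:
{"op": "apply_moves", "data": {
  "targets": [
    [[-1,0,0,0,0.6],[-1,0,0,0,0.6],[-1,0,0,0,0.6],[-1,0,-40,0,0.6],[0,15,-65,0,0.3],[15,45,-65,0,0],[23,58,-65,0,0],[23,60,-40,0,0],[23,60,-10,0,0],[23,60,0,0,0],[23,60,0,0,0],[23,60,0,0,0]]
  ]
}}

```text
t: 13.87
ee_pos: [625.1, 9.6, 25.4]
orientation: [0.0, 1.0, 0.014, -0.0]
force: [-0.3, 0.1, -0.9]
grip_width: 3.9
finger_force: 0.0
```

```bash
python3 -c "
from h import *
inrail();row(W(-36,-112,26),a_)"
```

```text
t 13.87 rail x -36.4 y -159.2 z 25.4 yaw 0.02 grip 3.9 ff 0.0 F [-0.3  0.1 -0.9]
row [  0.4 -47.2  -0.6] twist 0.0 alt -3.141 t 13.87 j7 -1.0
```

Emit:
{"op": "apply_moves", "data": {
  "targets": [
    [[0,-8,0,0,0],[0,-15,0,0,0],[0,-20,0,0,0],[0,-25,0,0,0],[0,-30,0,0,0],[0,-34,0,0,0],[0,-38,0,0,0],[0,-41,0,0,0],[0,-44,0,0,0],[0,-45,0,0,0],[0,-46,0,0,0],[0,-46,0,0,0]]
  ]
}}

```text
t: 14.87
ee_pos: [623.8, 55.9, 25.5]
orientation: [-0.0, 1.0, 0.014, -0.0]
force: [0.0, -0.7, 0.1]
grip_width: 0.5
finger_force: 0.1
```

```bash
python3 -c "
from h import *
inrail()"
```

```text
t 14.87 rail x -36.5 y -112.8 z 25.5 yaw 0.03 grip 0.5 ff 0.1 F [ 0.  -0.7  0.1]
```

Emit:
{"op": "apply_moves", "data": {
  "targets": [
    [[0,-1,0,0,0],[0,-2,0,0,0],[0,-3,0,0,0],[0,-4,0,0,0],[0,-5,0,0,0],[0,-6,0,0,0],[0,-7,0,0,0],[0,-7,0,0,0]]
  ]
}}

```text
t: 15.53
ee_pos: [623.5, 62.1, 25.6]
orientation: [0.0, 1.0, 0.014, -0.0]
force: [1.0, -3.6, -0.4]
grip_width: 0.3
finger_force: 1.3
```

```bash
python3 -c "
from h import *
inrail()"
```

```text
t 15.53 rail x -36.7 y -106.7 z 25.6 yaw 0.01 grip 0.3 ff 1.3 F [ 1.  -3.6 -0.4]
```

Emit:
{"op": "apply_moves", "data": {
  "targets": [
    [[0,-1,0,0,0],[0,-2,0,0,0],[0,-3,0,0,0],[0,-4,0,0,0],[0,-4,0,0,0]]
  ]
}}

```text
t: 15.95
ee_pos: [623.2, 62.3, 25.7]
orientation: [0.003, 1.0, 0.013, 0.0]
force: [-1.4, -10.1, 0.1]
grip_width: 0.5
finger_force: 4.7
```

```bash
python3 -c "
from h import *
inrail()"
```

```text
t 15.95 rail x -36.9 y -106.4 z 25.7 yaw -0.12 grip 0.5 ff 4.7 F [ -1.4 -10.1   0.1]
```

```bash
python3 -c "
from h import *
row((552.5,355.4,115),np.radians(39))"
```

```text
row [ -63.3 -294.2  -91. ] twist -0.656 alt 2.486 t 15.95 j7 -1.09
```

Emit:
{"op": "apply_moves", "data": {
  "targets": [
    [[0,10,0,0,0],[0,15,-35,0,0],[0,0,-75,0,0.3],[-7,-35,-91,-0.1,0.7],[-15,-75,-91,-0.2,0.7],[-23,-112,-91,-0.3,0.7],[-31,-150,-91,-0.4,0.7],[-39,-187,-91,-0.5,0.7],[-47,-225,-91,-0.6,0.7],[-55,-260,-91,-0.656,0.7],[-63,-290,-91,-0.656,0.7],[-63,-290,-91,-0.656,0.7]]
  ]
}}

```text
t: 16.95
ee_pos: [548.3, 364.9, 116.0]
orientation: [-0.003, 0.94, 0.341, -0.0]
force: [-0.7, 1.8, 0.0]
grip_width: 63.7
finger_force: 0.0
```

Run:
```python
from rail import *
d=snap("wrist","w7");s,c,R,y=state();print(c,np.degrees(y),s['grip_width'],proj(d,[(532.3,339,34)]))
row((552.5,355.4,26),np.radians(39))
```

```text
[549.86050865 360.69795216 116.14206066] 39.64053589553581 64.10044982887673 [[291.25869878 261.47355855]]
row [-1.4  6.1 90.1] twist 0.011 alt -3.13 t 17.0 j7 -1.08
```

View pics/w7.png

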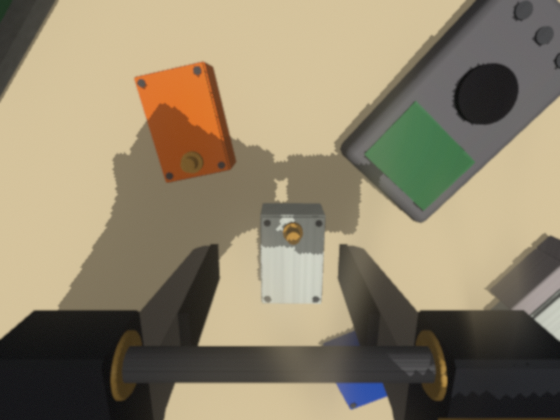

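Module A is at (292,260), aligned with the fingers and with its connector at (292,233). The meter is clear. I'll settle the arm, then descend.

Emit:
{"op": "apply_moves", "data": {
  "targets": [
    [[0,0,10,0,0.7],[0,0,20,0,0.7],[0,0,20,0,0.7]]
  ]
}}

```text
t: 17.25
ee_pos: [551.7, 352.5, 94.1]
orientation: [0.001, 0.943, 0.334, -0.002]
force: [-0.1, -0.0, 0.2]
grip_width: 64.3
finger_force: 0.0
```

Run:
```python
from rail import *
s,c,R,y=state();print(c,np.degrees(y))
row((552.5,355.7,26),np.radians(39.3))
```

```text
[551.6909903  352.49888796  94.06866528] 39.02258329712107
row [ 2.9 -2.  68.1] twist -0.005 alt 3.137 t 17.25 j7 -1.06
```

Emit:
{"op": "apply_moves", "data": {
  "targets": [
    [[2.5,-2,20,-0.005,0.7],[2.5,-2,45,-0.005,0.7],[2.5,-2,60,-0.005,0.7],[2.5,-2,67.5,-0.005,0.7],[2.5,-2,67.5,-0.005,0.7],[2.5,-2,67.5,-0.005,0.4],[2.5,-2,67.5,-0.005,0.3],[2.5,-2,67.5,-0.005,0.3],[2.5,-2,67.5,-0.005,0.3],[2.5,-2,67.5,-0.005,0.3],[2.5,-2,67.5,-0.005,0.3]]
  ]
}}

```text
t: 18.17
ee_pos: [554.0, 358.4, 30.3]
orientation: [-0.0, 0.941, 0.338, 0.001]
force: [0.0, -0.6, 6.7]
grip_width: 45.5
finger_force: 30.0
```

```bash
python3 -c "
from h import *
inrail();row(W(-68,-145,100),a_+np.pi)"
```

```text
t 18.17 rail x -98.0 y 191.4 z 30.3 yaw 37.90 grip 45.5 ff 30.0 F [ 0.  -0.6  6.7]
row [-182.8  283.9  -70. ] twist -2.48 alt 0.661 t 18.17 j7 -1.02
```

Emit:
{"op": "apply_moves", "data": {
  "targets": [
    [[0,0,-35,0,0.3],[0,0,-70,-0.12,0.3],[-10,15,-85,-0.24,0.3],[-20,31,-85,-0.36,0.3],[-30,47,-85,-0.48,0.3],[-42,66,-85,-0.6,0.3],[-54,84,-85,-0.72,0.3],[-66,102,-85,-0.84,0.3],[-78,121,-85,-0.96,0.3],[-90,140,-85,-1.08,0.3],[-102,158,-85,-1.2,0.3],[-114,177,-85,-1.32,0.3]]
  ]
}}

```text
t: 19.17
ee_pos: [577.1, 148.1, 113.9]
orientation: [-0.0, 0.534, 0.846, -0.0]
force: [-0.2, -0.8, -1.2]
grip_width: 46.2
finger_force: 30.0
```

```bash
python3 -c "
from h import *
inrail();row(W(-68,-145,115),a_+np.pi)"
```

```text
t 19.17 rail x -80.6 y -19.4 z 113.9 yaw 113.89 grip 46.2 ff 30.0 F [-0.2 -0.8 -1.2]
row [-120.   -39.3   -1.1] twist -1.154 alt 1.988 t 19.17 j7 0.37
```

Emit:
{"op": "apply_moves", "data": {
  "targets": [
    [[-12,-4,0,-0.12,0.3],[-24,-8,0,-0.24,0.3],[-36,-12,0,-0.36,0.3],[-48,-16,0,-0.48,0.3],[-60,-20,0,-0.6,0.3],[-72,-24,0,-0.72,0.3],[-84,-28,0,-0.84,0.3],[-96,-32,0,-0.96,0.3],[-108,-36,0,-1.08,0.3],[-119,-39,0,-1.16,0.3],[-119,-39,10,-1.16,0.3],[-119,-39,20,-1.16,0.3]]
  ]
}}

```text
t: 20.17
ee_pos: [592.9, 24.1, 93.6]
orientation: [0.0, -0.012, 1.0, 0.0]
force: [-0.4, -0.4, -1.2]
grip_width: 45.7
finger_force: 30.0
```

```bash
python3 -c "
from h import *
inrail();row(W(-67,-145,29.5),a_+np.pi)"
```

```text
t 20.17 rail x -68.3 y -143.8 z 93.6 yaw -180.24 grip 45.7 ff 30.0 F [-0.4 -0.4 -1.2]
row [-1.2 -1.2 64.1] twist -0.004 alt 3.137 t 20.17 j7 1.57
```

Emit:
{"op": "apply_moves", "data": {
  "targets": [
    [[0,-1,25,-0.004,0.3],[0,-1,48,-0.004,0.3],[0,-1,58,-0.004,0.3],[0,-1,63,-0.004,0.3],[0,-1,63,-0.004,0.3],[-2,-1,63.5,-0.004,0.3],[-4,-1,63.5,-0.004,0.3],[-5,-1,63.5,-0.004,0.3],[-6,-1,63.5,-0.004,0.3],[-6,-1,63.5,-0.004,0.3]]
  ]
}}

```text
t: 21.0
ee_pos: [596.6, 24.4, 30.0]
orientation: [-0.003, -0.016, 1.0, 0.0]
force: [-5.9, 1.3, 1.4]
grip_width: 46.0
finger_force: 30.0
```

```bash
python3 -c "
from h import *
inrail()"
```

```text
t 21.00 rail x -64.5 y -143.6 z 30.0 yaw -179.77 grip 46.0 ff 30.0 F [-5.9  1.3  1.4]
```

Emit:
{"op": "apply_moves", "data": {
  "targets": [
    [[1,0,0,0,0.6],[1,0,0,0,0.6],[1,0,0,0,0.6],[1,0,-40,0,0.6],[0,-15,-65,0,0.3],[-15,-45,-65,0,0],[-28,-56,-65,0,0],[-28,-58,-40,0,0],[-28,-58,-10,0,0],[-28,-58,3,0,0],[-28,-58,3,0,0],[-28,-58,3,0,0]]
  ]
}}

```text
t: 22.0
ee_pos: [628.5, -33.1, 27.3]
orientation: [-0.0, -0.016, 1.0, 0.0]
force: [0.4, 0.7, 0.7]
grip_width: 3.9
finger_force: 0.0
```

Emit:
{"op": "apply_moves", "data": {
  "targets": [
    [[0,8,0,0,0],[0,14,0,0,0],[0,18,0,0,0],[0,22,0,0,0],[0,26,0,0,0],[0,30,0,0,0],[0,33,0,0,0],[0,36,0,0,0],[0,39,0,0,0],[0,42,0,0,0],[0,44,0,0,0],[0,44,0,0,0]]
  ]
}}

```text
t: 23.0
ee_pos: [627.1, 11.4, 27.5]
orientation: [-0.0, -0.016, 1.0, 0.0]
force: [0.0, 0.8, -0.1]
grip_width: 0.9
finger_force: 0.0
```

```bash
python3 -c "
from h import *
inrail()"
```

```text
t 23.00 rail x -34.4 y -157.4 z 27.5 yaw -179.74 grip 0.9 ff 0.0 F [ 0.   0.8 -0.1]
```

Emit:
{"op": "apply_moves", "data": {
  "targets": [
    [[0,1,0,0,0],[0,2,0,0,0],[0,3,0,0,0],[0,4,0,0,0],[0,5,0,0,0],[0,6,0,0,0],[0,7,0,0,0],[0,7,0,0,0]]
  ]
}}

```text
t: 23.67
ee_pos: [626.8, 16.4, 27.5]
orientation: [-0.0, -0.015, 1.0, -0.001]
force: [-0.7, -3.7, -0.8]
grip_width: 0.7
finger_force: 1.9
```

Emit:
{"op": "apply_moves", "data": {
  "targets": [
    [[0,1,0,0,0],[0,2,0,0,0],[0,2,0,0,0],[0,2,0,0,0]]
  ]
}}

```text
t: 24.0
ee_pos: [626.7, 16.6, 27.5]
orientation: [-0.0, -0.015, 1.0, -0.002]
force: [-0.5, -7.6, -0.0]
grip_width: 0.0
finger_force: 3.7
```

```bash
python3 -c "
from h import *
inrail()"
```

```text
t 24.00 rail x -34.6 y -152.2 z 27.5 yaw -179.89 grip 0.0 ff 3.7 F [-0.5 -7.6 -0. ]
```

Emit:
{"op": "apply_moves", "data": {
  "targets": [
    [[0,-10,0,0,0],[0,-12,-35,0,0],[10,0,-70,0,0],[40,30,-100,0,0],[60,60,-130,0,0],[70,80,-150,0,0],[70,80,-150,0,0],[70,80,-150,0,0]]
  ]
}}

```text
t: 24.67
ee_pos: [554.9, 100.8, 180.0]
orientation: [0.002, -0.018, 1.0, 0.001]
force: [0.6, -0.1, 0.2]
grip_width: 0.5
finger_force: 0.0
```

Run:
```python
from rail import *
inrail();d=snap("wrist","w8");np.savez("pics/w8.npz",**d)
print(proj(d,[W(-35,y,34) for y in(-23,-69,-115)]+[W(0,0,30),W(0,-138,30)]).round())
row(W(-95,-115,27),a_+np.pi)
```

```text
t 24.67 rail x -104.1 y -66.1 z 180.0 yaw -179.49 grip 0.5 ff 0.0 F [ 0.6 -0.1  0.2]
[[324. 270.]
 [275. 269.]
 [225. 269.]
 [346. 301.]
 [203. 300.]]
row [ -8.6 -46.9 151.5] twist 0.006 alt -3.135 t 24.72 j7 1.42
```

View pics/w8.png

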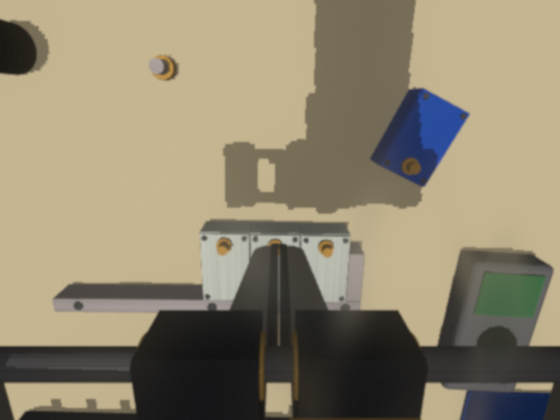

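The row is tight and square: all three connectors are at rows 244–248, on the robot's side, and the bystanders are untouched. I'll press each module home along +x.

Emit:
{"op": "apply_moves", "data": {
  "targets": [
    [[-4,-48,30,0.006,0],[-7,-48,70,0.006,0],[-7,-48,110,0.006,0],[-7,-48,145,0.006,0],[-7,-48,151,0.006,0],[-7,-48,151,0.006,0]]
  ]
}}

```text
t: 25.22
ee_pos: [562.4, 47.1, 23.8]
orientation: [-0.002, -0.011, 1.0, -0.001]
force: [-0.3, 0.4, 0.1]
grip_width: 0.5
finger_force: 0.0
```

```bash
python3 -c "
from h import *
inrail();row(W(-80,-115,26),a_+np.pi)"
```

```text
t 25.22 rail x -98.1 y -120.0 z 23.8 yaw -180.30 grip 0.5 ff 0.0 F [-0.3  0.4  0.1]
row [-18.1   5.1  -2.3] twist -0.005 alt 3.136 t 25.22 j7 1.54
```

Emit:
{"op": "apply_moves", "data": {
  "targets": [
    [[-5,3,-2,0,0],[-12,3,-2,0,0],[-15,3,-2,0,0],[-17,3,-2,0,0],[-18,3,-2,0,0],[-19,3,-2,0,0],[-20,3,-2,0,0],[-21,3,-2,0,0],[-21,3,-2,0,0]]
  ]
}}

```text
t: 25.97
ee_pos: [580.4, 52.9, 28.2]
orientation: [-0.004, -0.013, 1.0, -0.0]
force: [-9.5, -1.1, 7.0]
grip_width: 0.5
finger_force: 4.5
```

```bash
python3 -c "
from h import *
inrail()"
```

```text
t 25.97 rail x -79.9 y -114.6 z 28.2 yaw -180.11 grip 0.5 ff 4.5 F [-9.5 -1.1  7. ]
```

Emit:
{"op": "apply_moves", "data": {
  "targets": [
    [[12,0,0,0,0],[12,23,0,0,0],[12,46,0,0,0],[12,46,0,0,0],[6,46,0,0,0],[4,46,0,0,0],[3,46,0,0,0],[2,46,0,0,0],[1,46,0,0,0],[0,46,0,0,0],[0,46,0,0,0]]
  ]
}}

```text
t: 26.88
ee_pos: [579.3, 98.3, 27.9]
orientation: [-0.004, -0.012, 1.0, -0.0]
force: [-10.0, 1.3, 6.9]
grip_width: 0.4
finger_force: 4.9
```

Emit:
{"op": "apply_moves", "data": {
  "targets": [
    [[12,0,0,0,0],[12,23,0,0,0],[12,46,0,0,0],[12,46,0,0,0],[6,46,0,0,0],[4,46,0,0,0],[3,46,0,0,0],[2,46,0,0,0],[1,46,0,0,0],[0,46,0,0,0],[0,46,0,0,0]]
  ]
}}

```text
t: 27.8
ee_pos: [578.2, 143.5, 28.0]
orientation: [-0.004, -0.012, 1.0, -0.001]
force: [-10.5, 0.3, 7.8]
grip_width: 0.8
finger_force: 5.2
```

Emit:
{"op": "apply_moves", "data": {
  "targets": [
    [[15,0,0,0,0],[30,0,-20,0,0],[40,0,-60,0,0],[70,0,-100,0,0],[100,-40,-140,0,0],[120,-60,-160,0,0],[120,-60,-160,0,0],[120,-60,-160,0,0]]
  ]
}}

```text
t: 28.47
ee_pos: [463.5, 78.1, 191.8]
orientation: [0.003, -0.009, 1.0, 0.0]
force: [1.2, -0.5, 0.4]
grip_width: 1.0
finger_force: 0.0
```

Run:
```python
from rail import *
inrail();d=snap("wrist","w9");np.savez("pics/w9.npz",**d)
```

```text
t 28.47 rail x -196.1 y -86.3 z 191.8 yaw -180.49 grip 1.0 ff 0.0 F [ 1.2 -0.5  0.4]
```

View pics/w9.png

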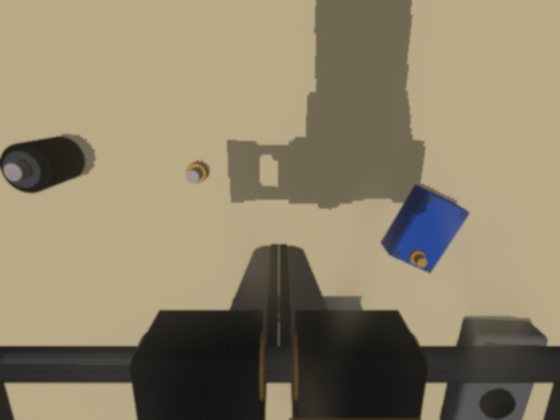

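The row is hidden behind the gripper in this view, but the adapter and attenuator stand untouched. I'll check the row numerically with the top camera.

Run:
```python
from rail import *
d=snap("top","t1");h=cv2.cvtColor(cv2.resize(d["image"],None,fx=4,fy=4,interpolation=cv2.INTER_CUBIC),cv2.COLOR_BGR2HSV)
m=((h[...,1]<45)&(h[...,2]>150)).astype(np.uint8)
c=proj(d,W(-35,-69,34))[0]*4;s=np.zeros_like(m);u,v=c.astype(int);s[v-90:v+90,u-150:u+150]=1
k=max(cv2.findContours(m*s,0,2)[0],key=cv2.contourArea);P=(ray(d,(k[:,0]-1.5)/4,34)-O)@np.c_[X,Y]
print('module row in rail frame',P.min(0),P.max(0),cv2.minAreaRect(P.astype(np.float32)))
```

```text
module row in rail frame [ -71.64874882 -163.10659058] [15.67751191 17.37667177] ((-27.178386688232422, -73.15953826904297), (86.97013092041016, 180.98934936523438), 0.7625274062156677)
```

```bash
python3 -c "
from cell import manip
print(manip.finish_job())"
```

```text
the job is handed in; nothing more can be done
None
```

I lined up all three modules in the L and handed the job in at about 28.5 s. Plain ends are pressed against the long rail, connectors face away, and the row is tight to the end stop by contact force and camera view. A last camera measurement was inconclusive on row length, and no verdict came back.

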